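Release a glued corner from its toggle-clamp jig and offer it up to the square

TASK

The glue in the violet corner bracket has set. Swing the clamp's orange handle up and over until the clamp arm stands fully open and stays there, lift the bracket straight up out of the jig, and stand it gently on its base on the white light box with the outside of its upright leg flush against the upright face of the steel angle plate, about centred on it, so that it can be checked for squareness against the light. Do not tip the bracket or shove the angle plate away, and leave the two bottles and the can at the back where they stand.

Things in the scene. Friction and masses are not known exactly. Their poses are not given: they have to be found in the camera images.
- jig: Fixed gluing jig: plywood board 190 x 100 x 15 mm with a steel toggle clamp, stop block and two brass pins (6 mm thick, 9 high, at x 108, y +-32.5). Origin on the table under the rear rivet; x runs from handle to stop block, z up. Arm pivot at (x,z) = (50,43) mm. Board from x -12 to +178, top z 15. Handle down, the linkage is locked past dead centre: the arm cannot be lifted by itself.
- stop_face (a point): Middle of the lower edge of the aluminium stop block's face, on the jig's board, at jig x 150, z 15 mm. Axes as the jig's: the face looks to -x. The block is 22 mm deep, 36 mm wide, 40 mm high.
- handle_grip (a point): Middle of the orange clamp grip: 14 mm wide (jig y), 18 high, 80 long, its free end 41 mm beyond. Clamped: level, at jig (x,z) = (-50,57) mm. Raised, it moves at y 0 through (-50,73) (-49,89) (-48,104) (-46,118) (-42,128) (-36,137) (-29,142) (-19,146) (-8,148) to (5,149), turning from level to 79 degrees, free end up. Under 3 N at first, then free; it stays where left.
- clamp_arm (a joint): Angle of the clamp arm in rad: 0 clamped, level, its rubber foot pressing the bracket's base at jig x 112 mm with about 5 N; grows as the arm swings up and back; about 1.75 fully open at its stop. From 1.3 up it is clear of the bracket. It hardly moves during the handle's first 8 degrees, in which the dead centre is passed.
- corner: Loose violet acrylic bracket, 90 g: two plates 8 mm thick, 56 wide (y): base leg 64 long, upright leg 75 high in all. Origin: middle of the lower edge of the upright leg's outer face; x points out of that face, so the base runs to x -64; z up. In the jig it lies on the board between the pins (1.5 mm play each side), outer face 0-2 mm off the stop block. Grip the leg across its 56 mm or its 8 mm.
- light_box: Flat white light box, fixed to the table, 226 mm (x) x 315 mm (y), flat top 30 mm above the table. Origin: centre of its underside.
- square: Ground steel angle plate, 0.95 kg, standing loose on the light box: upright plate 46 mm wide (y), 48 high, with a foot and web behind, 70 deep in all. Origin: middle of the lower edge of its upright true face, at the light box top. The face looks to its -x (towards the robot within half a radian), the foot lies to +x; z up.
- cement_can: Small can with a white lid, 49 mm across, 83 mm high, at the back of the table; leave it alone. Origin: centre of its underside.
- dropper_bottle: White dropper bottle, 40 mm across, 111 mm high, at the back of the table; leave it alone. Origin: centre of its underside.
- pink_bottle: Pink bottle, 51 mm across, 107 mm high, at the back of the table; leave it alone. Origin: centre of its underside.

How it is judged:
On the way, in this order (a step that is already met when the one before it is completed fails the run):
1. the clamp arm stands open (more than 1.3 rad), the bracket still in the jig (value of joint clamp_arm above 1.3 rad and z of corner in the frame of jig below 0.03 m), for 0.2 s.
2. the bracket is lifted out, clear above the stop block (z of corner in the frame of jig above 0.058 m), for 0.05 s.
At the end, for the whole second after the job is handed in: The clamp arm is open (more than 1.3 rad); bracket and angle plate both stand upright at rest on the light box (origins within 3 mm of its top, tilt under 0.05 rad); the bracket's outer face touches the angle plate's face to within 4 mm, parallel to 0.06 rad, centred on it to 12 mm (value of joint clamp_arm above 1.3 rad and height (world z) of corner between 0.027 and 0.033 m and angle between each of corner, square's own z axis and vertical below 0.05 rad and x of corner in the frame of square between -0.004 and 0.002 m and y of corner in the frame of square between -0.012 and 0.012 m and angle between the x axis of corner and the x axis of square, either way round below 0.06 rad and height (world z) of square between 0.027 and 0.033 m and linear speed of each of corner, square below 0.01 m/s).
It fails at once if the bracket is tipped by more than 0.6 rad (angle between corner's own z axis and vertical above 0.6 rad).
It fails at once if the bracket comes down on the light box faster than 0.4 m/s (contact force between corner and light_box above 0.2 N and linear speed of corner above 0.4 m/s).
It fails at once if the angle plate is shoved by more than 20 mm or tipped (distance of square from where it was at the start of the episode above 0.02 m or angle between square's own z axis and vertical above 0.3 rad).
It fails at once if a bottle or the can is moved by more than 20 mm or knocked over (distance of any of cement_can, dropper_bottle, pink_bottle from where it was at the start of the episode above 0.02 m or angle between any of cement_can, dropper_bottle, pink_bottle's own z axis and vertical above 0.4 rad).
It also fails if it takes over 51 s, if anything falls off the work surface, if the arm or the gripper's body presses on something with over 40 N, if the wrist force passes 120 N, or if a joint passes its speed limit or range.

ROBOT

A 6-joint arm with a two-finger parallel gripper is mounted at the origin on the work surface; the furniture and walls round the work are solid. World frame = base frame: x ahead of the robot, y to its left, z up, the work surface at z = 0. Lengths are in m, angles in rad, forces in N, time in s.
With the tool pointing down it reaches from about 0.275 to 0.75 m from the base axis. Payload 10.2 kg.
Tool frame: the origin (TCP) lies midway between the tips of the shut fingers; the grasp point (between the pads) lies 19 mm behind it (env.hold_point_z is the distance from the TCP to the grasp point, in m); x points along the fingers, z is the direction in which the jaws open and shut, and the axes are right-handed (so a half turn about x gives the same grasp; the last joint's range is limited). The gripper opens to 85 mm and grips with 20 to 120 N. Pads are 22 mm wide; open, the fingers measure 114 mm over their backs; the gripper's body (76 mm by 85 mm) begins 54 mm behind the grasp point. The pads swing forward as they close: fully open they stand 13 mm farther back than shut.
Start: joints at [1.018, 0.313, 1.498, -0, 1.331, -0.223], TCP at [0.17, 0.497, 0.196] pointing down, gripper open.
Joint ranges: [-2.94, 2.94], [-0.97, 2.17], [0.19, 2.56], [-1.23, 4.37], [0.02, 3.11], [-2.88, 2.88]. Speed limits (rad/s): [2.39, 2.39, 3.01, 3.14, 3.14, 3.14].

INTERFACE

Orientations are given as a unit quaternion [x, y, z, w].
In Python, from bench import env, kinematics, monitor, eyes, job gives the robot as it stands. The module is installed in compiled form; this text tells all that it offers. Calls block until the motion is done:
- env.reach(position, orientation): joint-space move of the TCP to a pose.
- env.movel(position, velocity=0.15, frame=None, guard=None): straight line of the TCP; frame=None keeps the orientation; velocity is the mean speed in m/s. With guard (N) it stops when the force on the tool has changed by that much, and returns True; else False.
- env.set_joints(angles): joint-space move.
- env.release() and env.close_gripper(effort=None): open the fingers fully, or close them until they stop; effort is the grip in N (None keeps the last).
- env.hold(seconds).
- kinematics.ik(position, orientation): joint angles nearest the present ones, or None.
- monitor.sense(): the state.
- eyes.grab_frame(name): name is "side" or "top"; returns a dict with "frame" (384x512x3 uint8, red, green, blue), "mtx" (3x3 intrinsics, pixels), "view" (4x4, takes a point from world to camera coordinates). Camera axes: x right, y down, z forward; pixel columns grow to the right and rows downward; lengths in m; the calibration is good to about 2 mm. A picture is of the moment at which its call begins. There is no depth.
A pose or a line that the arm cannot do raises env.MotionError and nothing moves.
- job.hand_in(): hands the job in, once; it reports no verdict.
The state is a dict: "clock": time; "joints": joint angles; "qvel": joint speeds; "joint_efforts": joint torques, N m; "position": TCP position; "ee_rot": TCP orientation; "contact_force": force on the tool from outside, world axes, zero at the start; "ft_torque": the same for the moment, N m; "finger_gap": opening from 0.0 (shut) to 1.0 (fully open).
Only numpy, scipy, OpenCV 4.12 (cv2) and the standard library are available. Lean on these libraries where they do the work, as an engineer would, in place of code of your own. Each camera call takes 0.05 s, during which the arm holds its last target.

## Working session

There is one attempt and no reset: what is moved stays moved. The work goes in short steps, each a Python script; the robot and the scene stay as the last script left them, time stands still between calls to the robot, and variables do not carry over. Pictures are saved under pics/ and viewed, and the job is handed in when it is done.

```bash
mkdir -p pics; ls
python3 - <<'E'
from bench import env, kinematics, monitor, eyes, job
import cv2, numpy as np
s=monitor.sense(); print({k:np.round(v,3).tolist() for k,v in s.items()}, env.hold_point_z)
for n in("top","side"):
    f=eyes.grab_frame(n); cv2.imwrite(f"pics/{n}0.png",f["frame"][:,:,::-1]); np.savez(f"pics/{n}0.npz",**f)
    print(n,f["mtx"].round(2).tolist(),f["view"].round(4).tolist())
E
```

```text
pics
{'clock': 0.0, 'joints': [1.018, 0.313, 1.498, -0.0, 1.331, -0.223], 'qvel': [0.001, -0.0, 0.001, -0.0, 0.0, 0.001], 'joint_efforts': [-0.001, -41.227, -25.974, -0.0, 0.004, -0.0], 'position': [0.17, 0.496, 0.196], 'ee_rot': [-0.411, 0.576, 0.411, 0.575], 'contact_force': [0.166, -0.732, -0.208], 'ft_torque': [0.022, -0.002, -0.025], 'finger_gap': 0.999} 0.0187
top [[404.68, 0.0, 258.88], [0.0, 404.68, 191.95], [0.0, 0.0, 1.0]] [[0.03, -0.9995, 0.0047, 0.0017], [-0.9875, -0.0304, -0.1548, 0.5576], [0.1549, -0.0, -0.9879, 0.9925], [0.0, 0.0, 0.0, 1.0]]
side [[490.63, 0.0, 257.09], [0.0, 490.63, 196.82], [0.0, 0.0, 1.0]] [[0.9938, -0.1102, 0.0177, -0.5552], [-0.0356, -0.4634, -0.8854, 0.0845], [0.1058, 0.8793, -0.4644, 1.3326], [0.0, 0.0, 0.0, 1.0]]
```

View pics/top0.png

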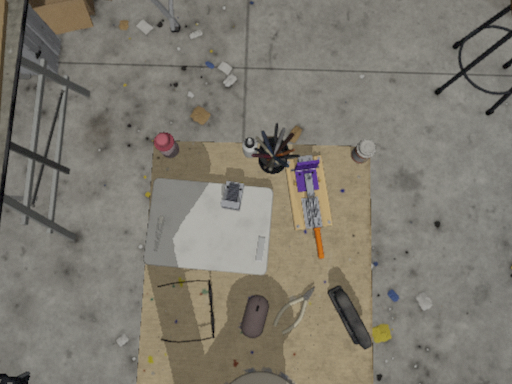

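View pics/side0.png

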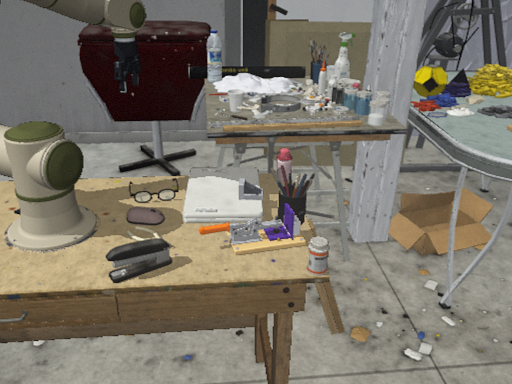

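Run:
```python
import cv2
a=cv2.imread('pics/top0.png'); b=cv2.imread('pics/side0.png')
def crop(im,x0,y0,x1,y1,k,n):
    cv2.imwrite(n,cv2.resize(im[y0:y1,x0:x1],None,fx=k,fy=k,interpolation=cv2.INTER_CUBIC))
crop(a,270,145,345,265,5,'pics/t_jig.png')
crop(a,140,170,280,280,5,'pics/t_box.png')
crop(b,180,140,330,275,5,'pics/s_all.png')
```

```text
(no output)
```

View pics/t_jig.png

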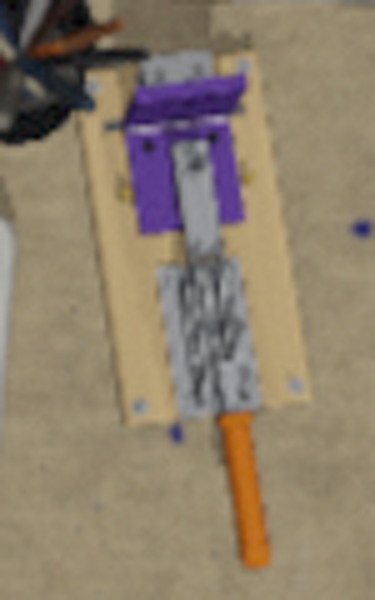

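View pics/t_box.png

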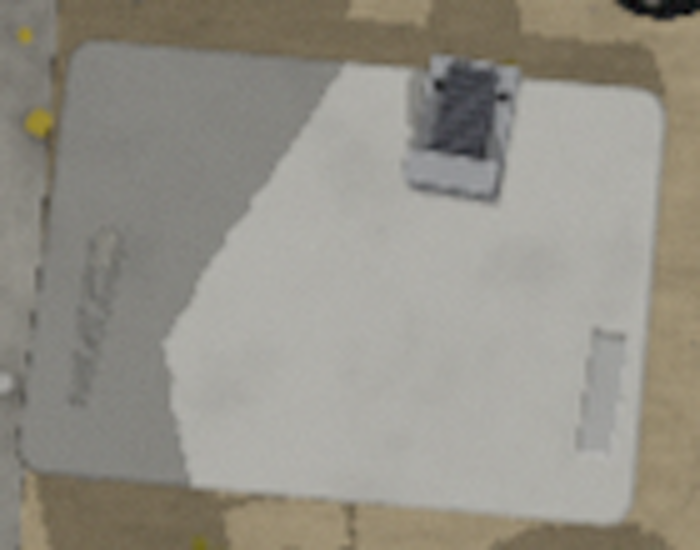

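View pics/s_all.png

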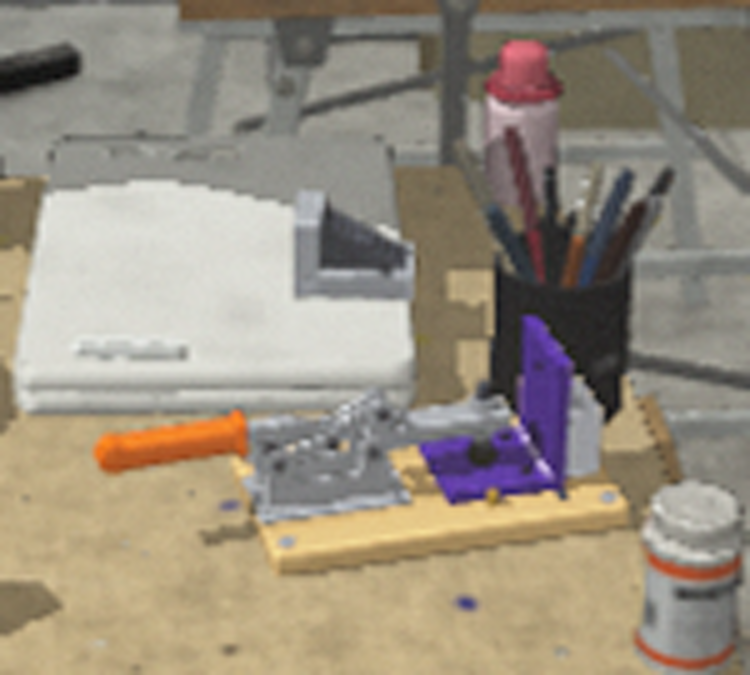

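```bash
cat > h.py <<'E'
import numpy as np, cv2
from scipy.optimize import least_squares
def load(n):
    d=np.load(f'pics/{n}.npz'); return d['mtx'],d['view']
def proj(cam,P):
    K,V=cam; P=np.atleast_2d(P); c=P@V[:3,:3].T+V[:3,3]; q=c@K.T; return q[:,:2]/q[:,2:]
CAM={'t':load('top0'),'s':load('side0')}
OFF={'tj':(270,145,5,'t'),'tb':(140,170,5,'t'),'s':(180,140,5,'s')}
def uncrop(tag,p):
    x0,y0,k,c=OFF[tag]; return c,np.array([(p[0]+.5)/k-.5+x0,(p[1]+.5)/k-.5+y0])
def tf(q,P,z0=0):
    P=np.atleast_2d(np.array(P,float)); c,s=np.cos(q[2]),np.sin(q[2])
    return np.c_[q[0]+c*P[:,0]-s*P[:,1],q[1]+s*P[:,0]+c*P[:,1],P[:,2]+z0]
def fit(obs,q0,z0=0):
    def r(q):
        o=[]
        for tag,p,P in obs:
            c,u=uncrop(tag,p); o+=list(proj(CAM[c],tf(q,P,z0))[0]-u)
        return np.array(o)
    s=least_squares(r,q0,loss='soft_l1'); return s.x,r(s.x).reshape(-1,2)
def overlay(tag,base,lines,out):
    x0,y0,k,c=OFF[tag]; im=cv2.imread(base).copy()
    for A,B in lines:
        u=proj(CAM[c],np.array([A,B])); u=(u-[x0,y0]+.5)*k-.5
        cv2.line(im,tuple(int(v) for v in u[0].round()),tuple(int(v) for v in u[1].round()),(0,255,0),1,cv2.LINE_AA)
    cv2.imwrite(out,im)
def box(x0,x1,y0,y1,z0,z1):
    p=[(x,y,z) for x in(x0,x1) for y in(y0,y1) for z in(z0,z1)]
    return [(p[i],p[j]) for i in range(8) for j in range(i+1,8) if sum(a!=b for a,b in zip(p[i],p[j]))==1]
E
cat > fit0.py <<'E'
from h import *
m=1e-3
jo=[('tj',(125,425),(-12,50,15)),('tj',(312,403),(-12,-50,15)),('tj',(255,55),(178,-50,15)),('tj',(82,72),(178,50,15)),
('tj',(257,565),(-91,0,57)),('tj',(233,415),(-11,0,57)),
('s',(265,532),(-12,-50,15)),('s',(278,573),(-12,-50,0)),('s',(630,490),(178,-50,15)),('s',(628,522),(178,-50,0)),
('s',(570,361),(149,-28,90)),('s',(525,318),(141,28,90))]
jo=[(a,b,np.array(c)*m) for a,b,c in jo]
qj,r=fit(jo,[.45,-.1,0]); print(qj,'\n',r.round(2).tolist())
so=[('tb',(408,180),(0,23,0)),('tb',(497,198),(0,-23,0)),('tb',(410,151),(0,23,48)),('tb',(502,163),(0,-23,48)),
('s',(297,297),(0,-23,0)),('s',(296,208),(0,23,48)),('s',(412,296),(70,-23,0))]
so=[(a,b,np.array(c)*m) for a,b,c in so]
qs,r=fit(so,[.45,.08,0],.03); print(qs,'\n',r.round(2).tolist())
L=[]
for b in [box(-12,178,-50,50,0,15),box(150,172,-18,18,15,55),box(141,149,-28,28,15,90),box(85,149,-28,28,15,23),box(-91,-11,-7,7,48,66)]:
    L+=[(tf(qj,np.array(A)*m)[0],tf(qj,np.array(B)*m)[0]) for A,B in b]
M=[]
for b in [box(0,8,-23,23,0,48),box(0,70,-23,23,0,8)]:
    M+=[(tf(qs,np.array(A)*m,.03)[0],tf(qs,np.array(B)*m,.03)[0]) for A,B in b]
overlay('tj','pics/t_jig.png',L,'pics/o_tj.png');overlay('tb','pics/t_box.png',M,'pics/o_tb.png');overlay('s','pics/s_all.png',L+M,'pics/o_s.png')
a=cv2.imread('pics/o_tj.png');b=cv2.imread('pics/o_tb.png')[:400,350:]
h=np.zeros((600,760,3),np.uint8);h[:,:375]=a;h[:b.shape[0],400:400+b.shape[1]]=b;cv2.imwrite('pics/o_t.png',h)
E
python3 fit0.py
```

```text
[ 0.48484871 -0.12322799  0.16588833] 
 [[-0.42, 0.38], [0.2, -0.43], [-0.0, -1.32], [-2.42, 0.18], [-0.45, 0.42], [-0.74, -1.77], [1.43, 4.95], [-1.14, 1.74], [-0.13, 3.14], [-0.1, 1.6], [-0.04, 1.01], [-1.04, -0.21]]
[ 0.51715943  0.08975775 -0.13553252] 
 [[0.82, 0.23], [0.6, -0.44], [-1.25, 3.67], [-1.23, 4.34], [0.53, 0.76], [1.63, -3.07], [1.51, 1.62]]
```

View pics/o_t.png

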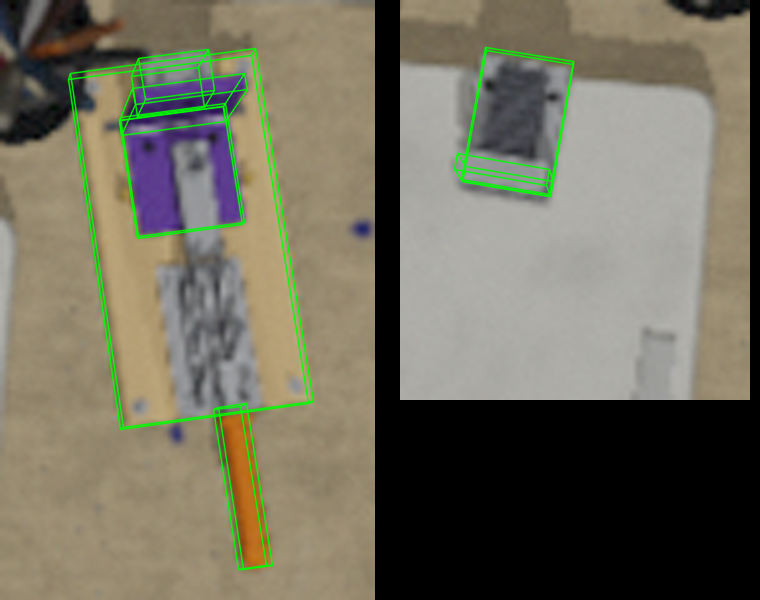

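View pics/o_s.png

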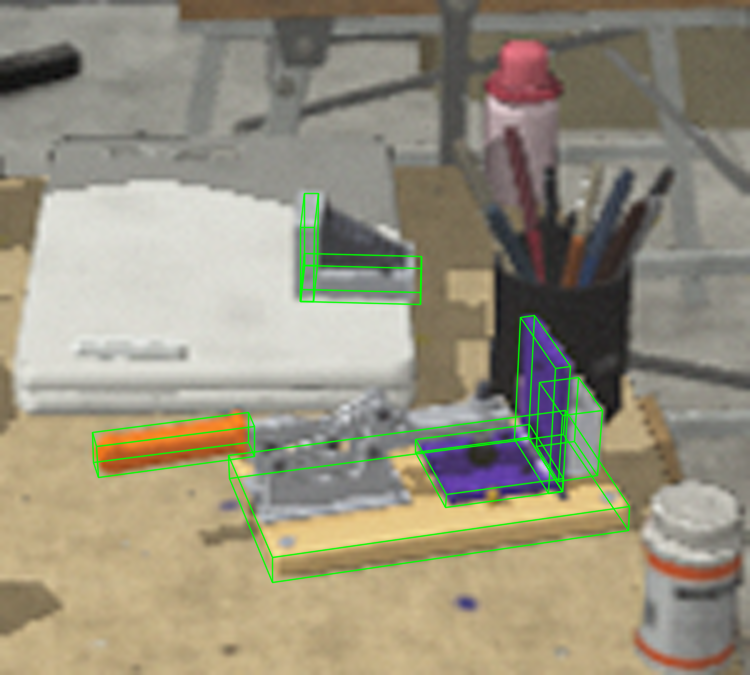

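Run:
```python
import cv2,numpy as np
a=cv2.imread('pics/top0.png')[178:214,216:250]; b=cv2.imread('pics/side0.png')[172:206,232:268]
f=lambda i:cv2.resize(i,None,fx=11,fy=11,interpolation=cv2.INTER_NEAREST)
A,B=f(a),f(b)
h=np.zeros((400,790,3),np.uint8);h[:A.shape[0],:A.shape[1]]=A;h[:B.shape[0],390:390+B.shape[1]]=B
for im,x0 in((h,0),):
  for i in range(0,34,5):
    cv2.putText(h,str(216+i),(i*11,398),0,.35,(255,255,255)); cv2.putText(h,str(178+i),(0,i*11+9),0,.35,(0,0,255))
    cv2.putText(h,str(232+i),(390+i*11,398),0,.35,(255,255,255)); cv2.putText(h,str(172+i),(390,i*11+9),0,.35,(0,0,255))
cv2.imwrite('pics/z.png',h)
```

```text
(no output)
```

View pics/z.png

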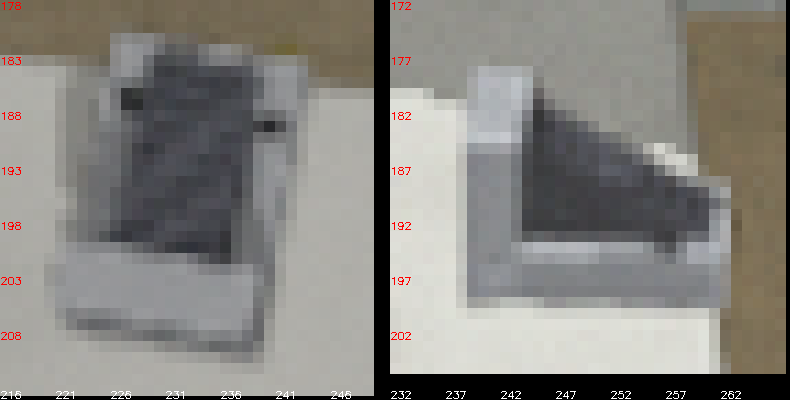

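```bash
cat > fits.py <<'E'
from h import *
OFF['T']=(0,0,1,'t');OFF['S']=(0,0,1,'s')
so=[('T',(221,206.3),(0,23,48)),('T',(238.5,208.4),(0,-23,48)),('T',(239.1,210.2),(0,-23,0)),('T',(222,207.5),(0,23,0)),
('T',(225.5,180.7),(70,23,8)),('T',(243.2,182.7),(70,-23,8)),
('S',(238.5,184.5),(0,-23,48)),('S',(238.5,199.5),(0,-23,0)),('S',(239.5,177.5),(0,23,48)),('S',(262.5,199.5),(70,-23,0))]
so=[(a,b,np.array(c)*1e-3) for a,b,c in so]
for n,o in(('all',so),('top',[x for x in so if x[0]=='T']),('side',[x for x in so if x[0]=='S'])):
    qs,r=fit(o,[.5,.08,-.13],.03); print(n,qs.round(4),r.round(2).tolist())
# box corners check: light box edges in top crop
lb=[('tb',(75,42),(113,157.5,30)),('tb',(665,88),(113,-157.5,30)),('tb',(22,470),(-113,157.5,30)),('tb',(630,525),(-113,-157.5,30))]
lb=[(a,b,np.array(c)*1e-3) for a,b,c in lb]
print(fit(lb,[.4,.1,0]))
E
python3 fits.py
```

```text
all [ 0.5131  0.0901 -0.1018] [[-0.9, -0.87], [0.13, -0.51], [0.36, -0.15], [-0.22, 0.2], [-0.04, -0.05], [-0.11, 0.27], [-0.11, 0.52], [-0.11, 0.27], [-0.72, 0.62], [-0.14, 0.55]]
top [ 0.5126  0.0897 -0.0988] [[-0.75, -0.65], [0.28, -0.35], [0.51, 0.0], [-0.08, 0.41], [0.01, 0.15], [-0.04, 0.41]]
side [ 0.5144  0.0935 -0.1253] [[0.08, -0.03], [0.08, -0.31], [-0.17, 0.11], [0.01, 0.23]]
(array([ 0.47006897,  0.14324168, -0.05550014]), array([[-1.06632739, -1.47482441],
       [ 1.4142082 , -0.40122665],
       [-1.73700747,  0.68873024],
       [ 1.25370348,  0.54841895]]))
```

```bash
cat >> h.py <<'E'
QJ=np.array([0.4848,-0.1232,0.1659]); QS=np.array([.5131,.0901,-.105])
from scipy.spatial.transform import Rotation as Ro
def down(yaw,flip=False):
    x=np.array([0,0,-1.]); z=np.array([-np.sin(yaw),np.cos(yaw),0])*(-1 if flip else 1)
    return Ro.from_matrix(np.c_[x,np.cross(z,x),z]).as_quat()
def jig(x,y,z): return tf(QJ,[x*1e-3,y*1e-3,z*1e-3])[0]
def shot(eyes,n,crop,k,out):
    f=eyes.grab_frame(n); x0,y0,x1,y1=crop
    cv2.imwrite(out,cv2.resize(f["frame"][y0:y1,x0:x1,::-1],None,fx=k,fy=k,interpolation=cv2.INTER_CUBIC)); return f
E
python3 - <<'E'
from h import *
from bench import env,kinematics,monitor,eyes
H=env.hold_point_z
for fl in(0,1):
    for p in((-50,0,57-18.7),(-50,0,200),(5,0,149-18.7),(5,0,260),(141,0,50),(141,0,150)):
        q=kinematics.ik(jig(*p),down(QJ[2],fl)); print(fl,p,None if q is None else np.round(q,2))
    q=kinematics.ik([.49,.09,.07],down(QS[2],fl)); print(fl,'sq',None if q is None else np.round(q,2))
E
```

```text
0 (-50, 0, 38.3) [-0.55  0.37  1.89 -0.    0.88 -2.29]
0 (-50, 0, 200) [-0.55  0.15  1.69 -0.    1.3  -2.29]
0 (5, 0, 130.3) [-0.48  0.33  1.65 -0.    1.16 -2.21]
0 (5, 0, 260) [-0.48  0.23  1.44 -0.    1.47 -2.21]
0 (141, 0, 50) [-0.34  0.68  1.32 -0.    1.14 -2.08]
0 (141, 0, 150) [-0.34  0.58  1.21 -0.    1.35 -2.08]
0 sq [-0.05  0.4   1.74 -0.    1.01 -1.52]
1 (-50, 0, 38.3) [-0.55  0.37  1.89 -0.    0.88  0.85]
1 (-50, 0, 200) [-0.55  0.15  1.69 -0.    1.3   0.85]
1 (5, 0, 130.3) [-0.48  0.33  1.65 -0.    1.16  0.93]
1 (5, 0, 260) [-0.48  0.23  1.44 -0.    1.47  0.93]
1 (141, 0, 50) [-0.34  0.68  1.32 -0.    1.14  1.06]
1 (141, 0, 150) [-0.34  0.58  1.21 -0.    1.35  1.06]
1 sq [-0.05  0.4   1.74 -0.    1.01  1.62]
```

Run:
```python
from h import *
from bench import env,kinematics,monitor,eyes
o=down(QJ[2],1)
env.reach(jig(-50,0,150),o)
env.movel(jig(-50,0,85),velocity=.2)
s=monitor.sense(); print(s['clock'],s['position'],s['contact_force'],s['finger_gap'])
shot(eyes,'top',(250,140,380,290),4,'pics/a_t.png'); shot(eyes,'side',(170,100,330,270),3.5,'pics/a_s.png')
```

```text
3.0 [ 0.43589345 -0.13139235  0.08563226] [-0.88999237  0.49930981  0.88162971] 0.9994722098840565
```

View pics/a_t.png

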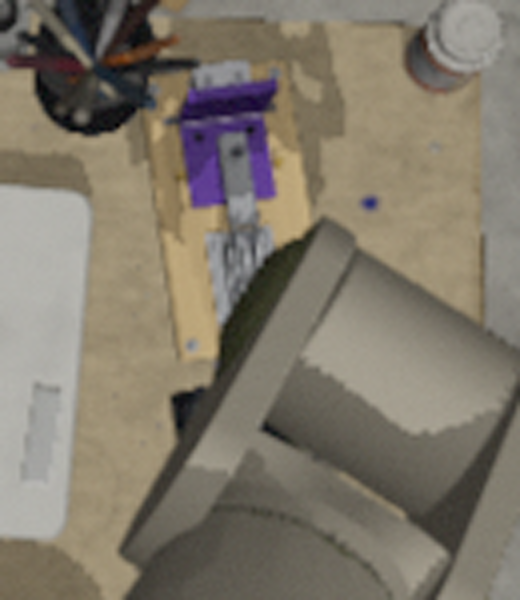

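View pics/a_s.png

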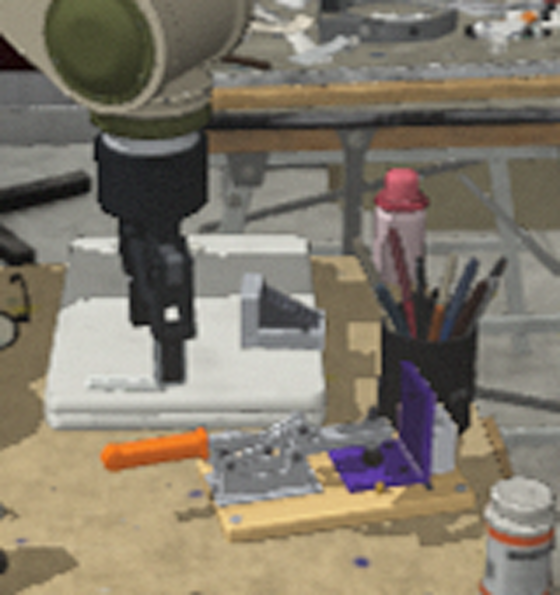

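Run:
```python
from h import *
for y in(-43,-57,43,0):
    for x in(-61,-39): print(x,y,(proj(CAM['s'],jig(x,y,98))[0]-[170,100])*3.5)
```

```text
-61 -43 [151.63770857 431.78403545]
-39 -43 [183.04532127 427.78994103]
-61 -57 [155.69789215 442.03054274]
-39 -57 [187.40530893 437.94790584]
-61 43 [128.39015214 373.11519652]
-39 43 [158.07322151 369.60956746]
-61 0 [139.66432942 401.56734344]
-39 0 [170.18542577 397.82876309]
```

Run:
```python
from h import *
from bench import monitor,eyes
print(monitor.sense()['position'],(proj(CAM['s'],jig(-50,0,57))[0]-[170,100])*3.5)
f=shot(eyes,'side',(180,140,330,275),5,'pics/a_s2.png')
print(f['view'].round(3).tolist())
OFF['a']=(180,140,5,'s')
L=[]
for y0,y1 in((-57,-43),(43,57)):
  L+=[(jig(*A),jig(*B)) for A,B in box(-61,-39,y0,y1,98,130)]
overlay('a','pics/a_s2.png',L,'pics/a_s2o.png')
b=cv2.imread('pics/side0.png')
u=proj(CAM['s'],[[.17,.497,.196],[.17,.497,.0]]);print(u)
cv2.imwrite('pics/st.png',cv2.resize(b[20:110,60:200],None,fx=5,fy=5))
```

```text
[ 0.43636478 -0.13178296  0.08638283] [156.25915707 449.16726136]
[[0.994, -0.11, 0.018, -0.555], [-0.036, -0.463, -0.885, 0.084], [0.106, 0.879, -0.464, 1.333], [0.0, 0.0, 0.0, 1.0]]
[[130.54108989 102.71239961]
 [136.03320229 155.13566912]]
```

View pics/a_s2o.png

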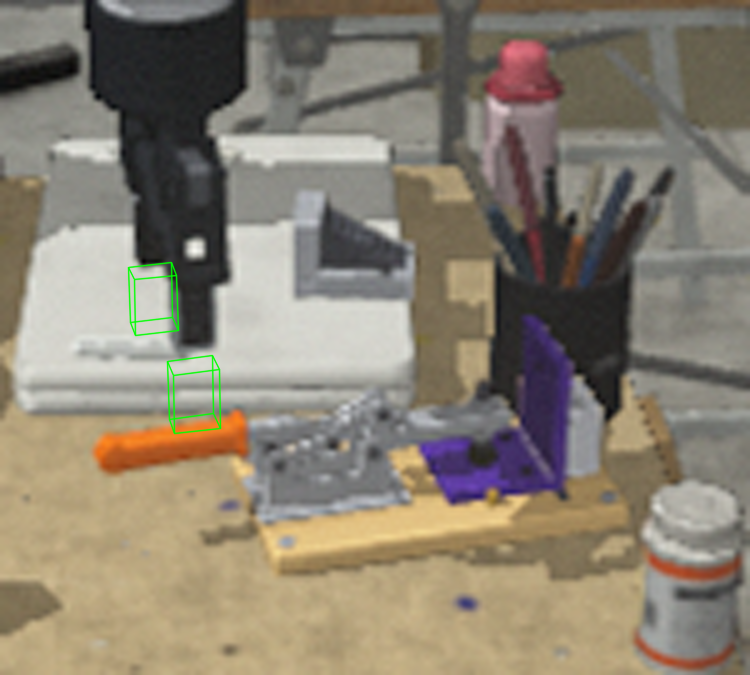

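View pics/st.png

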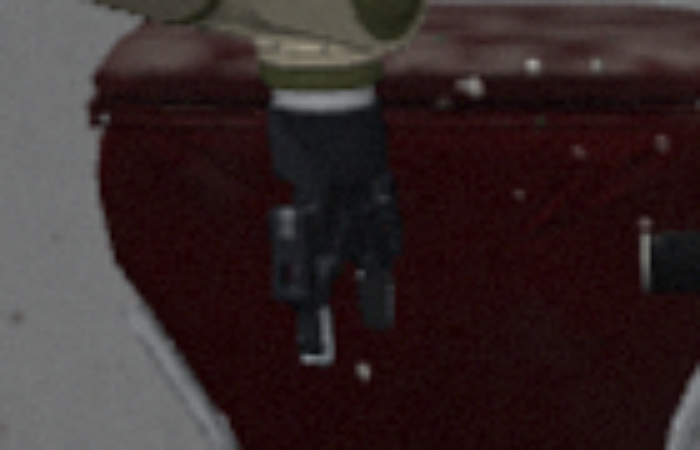

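Run:
```python
from h import *
from bench import monitor,eyes
OFF['b']=(250,140,5,'t')
shot(eyes,'top',(250,140,380,260),5,'pics/b_t.png')
L=[]
for y0,y1 in((-57,-43),(43,57)):
  L+=[(jig(*A),jig(*B)) for A,B in box(-61,-39,y0,y1,98,130)]
overlay('b','pics/b_t.png',L,'pics/b_to.png')
print((proj(CAM['t'],jig(-50,0,57))[0]-[250,140])*5)
```

```text
[339.59468864 507.20427648]
```

View pics/b_to.png

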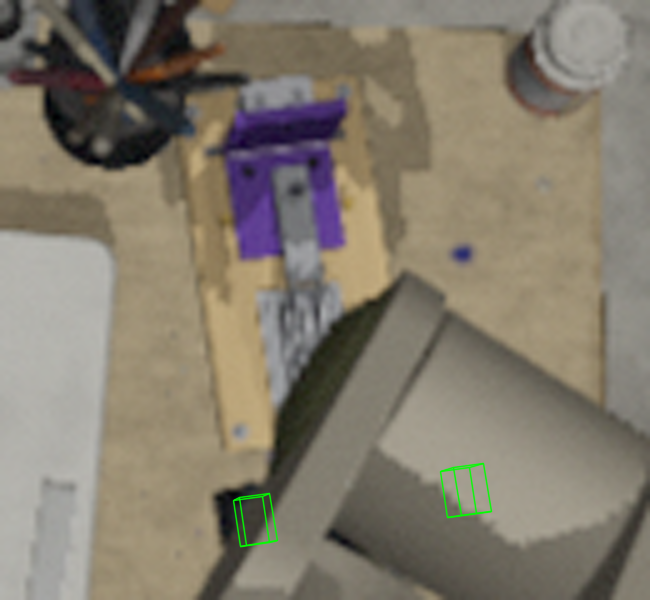

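Run:
```python
from h import *
from bench import env,monitor,eyes
env.close_gripper(20)
s=monitor.sense();print(s['clock'],s['position'],s['finger_gap'])
OFF['a']=(180,140,5,'s')
shot(eyes,'side',(180,140,330,275),5,'pics/c_s.png')
p=s['position'];L=[(p+[0,0,0],p+[0,0,.05]),(p-[.01,0,0],p+[.01,0,0]),(p-[0,.01,0],p+[0,.01,0])]
overlay('a','pics/c_s.png',L,'pics/c_so.png')
```

```text
3.9667 [ 0.43548387 -0.13145311  0.08499724] 0.003771861698679725
```

View pics/c_so.png

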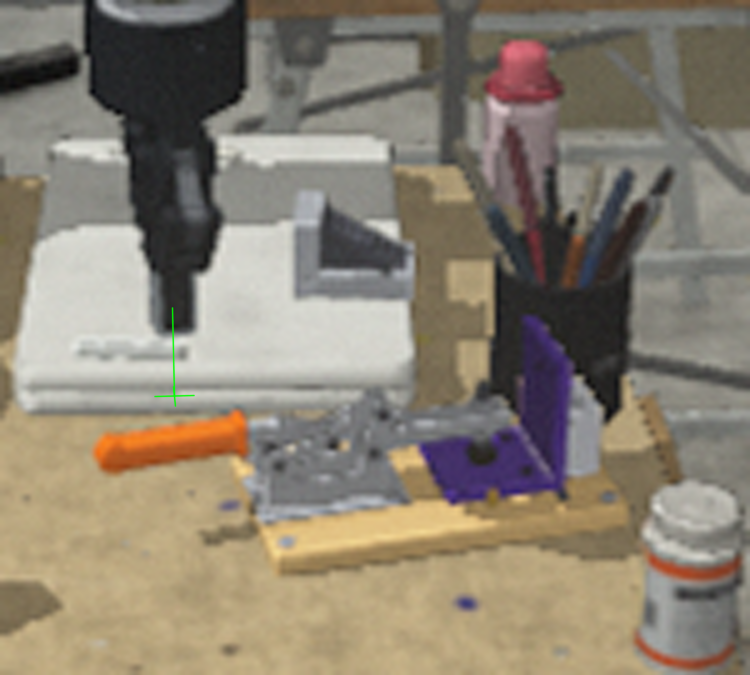

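Run:
```python
from h import *
from bench import env,monitor,eyes
print(env.movel(jig(-50,0,58),velocity=.04,guard=2.5))
s=monitor.sense();print(s['clock'],s['position'],s['contact_force'])
OFF['a']=(180,140,5,'s')
shot(eyes,'side',(180,140,330,275),5,'pics/d_s.png')
p=s['position'];L=[(p+[0,0,0],p+[0,0,.05]),(p-[.01,0,0],p+[.01,0,0]),(p-[0,.01,0],p+[0,.01,0])]
overlay('a','pics/d_s.png',L,'pics/d_so.png')
print(proj(CAM['s'],[[0,0,0],[0,0,.1]]))
```

```text
False
4.8417 [ 0.4355952  -0.13152623  0.05813681] [ 0.67216136 -0.52777215 -0.47936468]
[[ 52.66883496 227.92702755]
 [ 45.96240696 195.27473084]]
```

View pics/d_so.png

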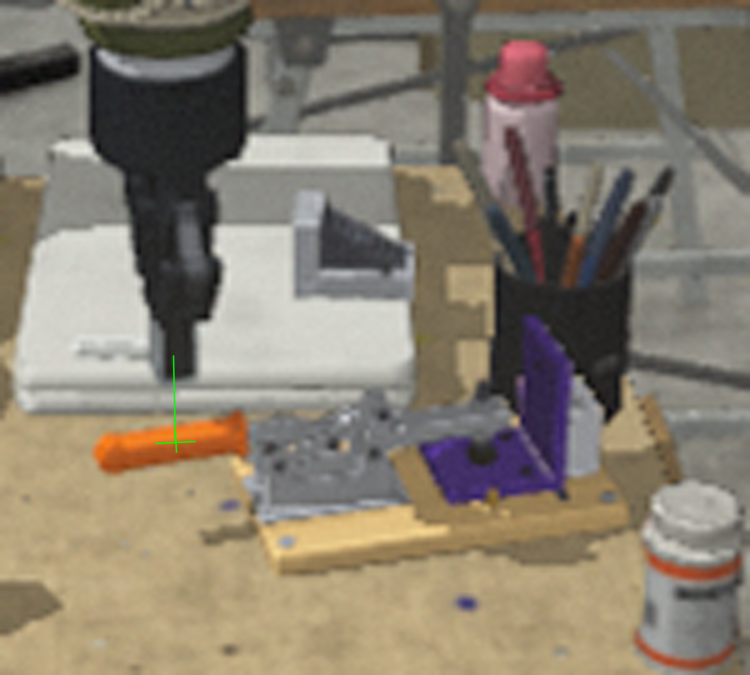

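Run:
```python
from h import *
from bench import env,monitor,eyes
print(env.movel(jig(-50,0,20),velocity=.04,guard=2.5))
s=monitor.sense();print(s['clock'],s['position'],s['contact_force'])
shot(eyes,'side',(180,140,330,275),5,'pics/e_s.png')
shot(eyes,'top',(250,140,380,260),5,'pics/e_t.png')
```

```text
True
5.6 [ 0.4350619  -0.13136376  0.0282471 ] [-0.58483507 -1.7808844   2.60108071]
```

View pics/e_s.png

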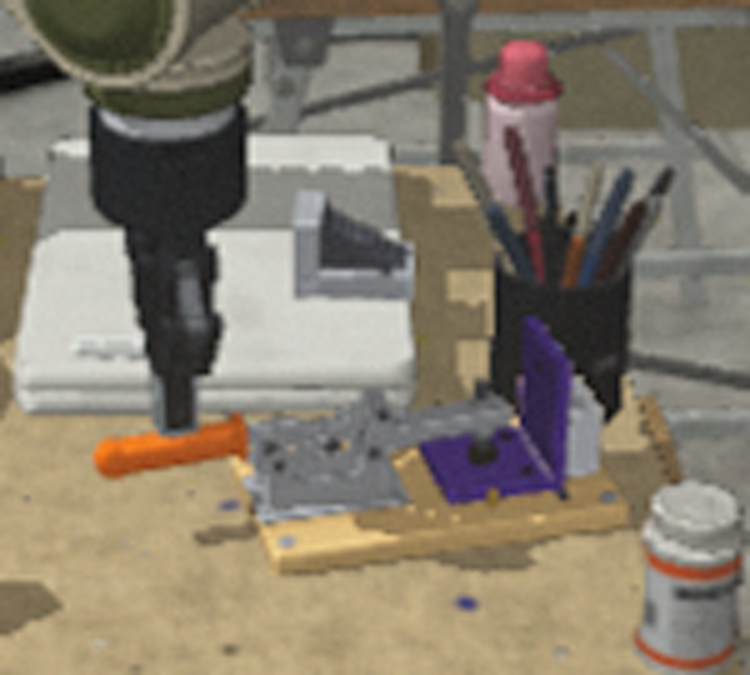

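View pics/e_t.png

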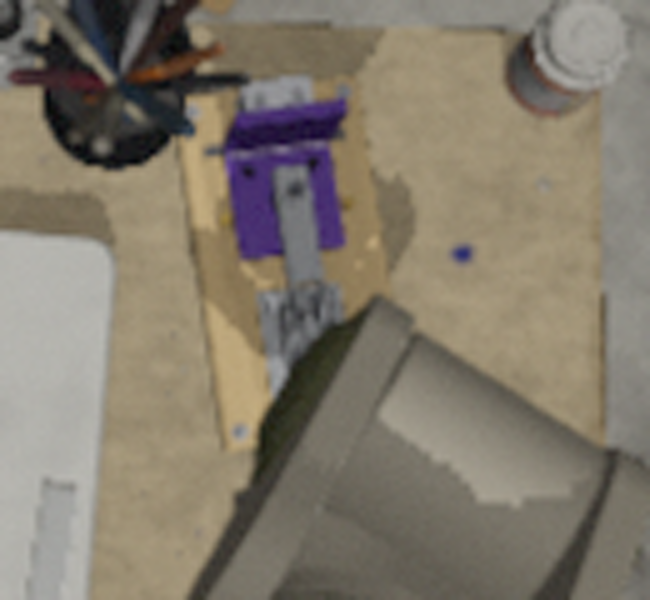

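```bash
cat >> h.py <<'E'
D=37.8+18.7   # reported TCP is this far (mm) below the true grasp point
def gj(x,y,z): return jig(x,y,z-D)
E
python3 - <<'E'
from h import *
from bench import env,monitor,eyes
env.movel(jig(-50,0,36),velocity=.1)
env.release()
print(env.movel(gj(-50,0,57),velocity=.08,guard=4))
s=monitor.sense();print(s['clock'],s['position'],s['contact_force'])
env.close_gripper(20)
s=monitor.sense();print(s['clock'],s['position'],s['contact_force'],s['finger_gap'])
shot(eyes,'side',(180,140,330,275),5,'pics/f_s.png')
E
```

```text
False
7.325 [ 0.43561386 -0.13154511  0.00066276] [-0.25655908  0.24818364 -0.17455275]
7.975 [ 0.43583468 -0.13295522  0.00084143] [-1.62399588 -8.95533927  1.03285823] 0.15480628360676765
```

View pics/f_s.png

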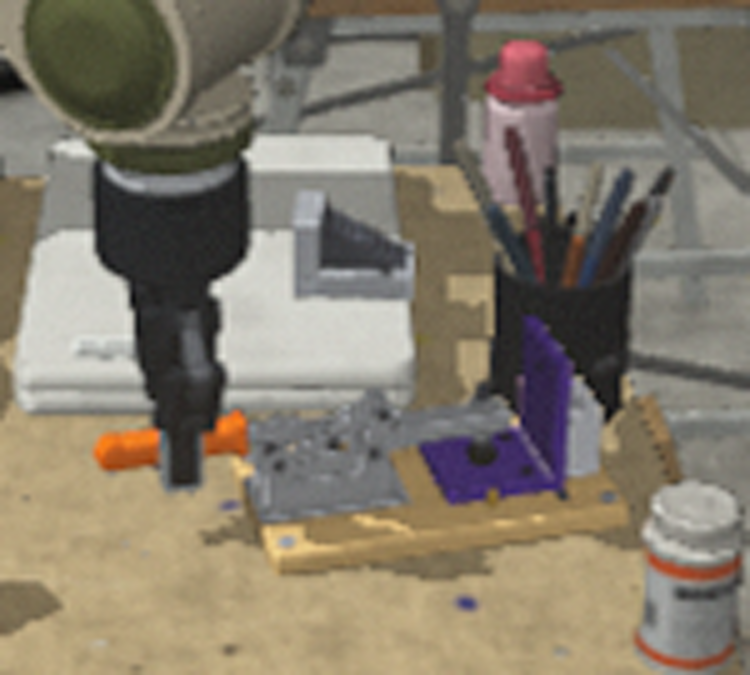

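Run:
```python
from h import *
from bench import env,monitor,eyes
W=[(-50,73),(-49,89),(-48,104)]
for x,z in W:
    g=env.movel(gj(x,-2,z),velocity=.08,guard=25)
    s=monitor.sense();print(g,s['clock'],(s['position']-gj(x,-2,z)).round(4),s['contact_force'].round(2),round(s['finger_gap'],3))
    if g: break
shot(eyes,'side',(180,100,330,255),4.5,'pics/g_s.png')
```

```text
False 8.375 [-0.0001  0.0003  0.0001] [-2.28  2.9   1.66] 0.159
False 8.725 [-0.0002  0.0003 -0.    ] [-2.68  4.91  1.27] 0.16
False 9.0667 [-0.0002  0.0003 -0.    ] [-2.96  4.2   1.18] 0.162
```

View pics/g_s.png

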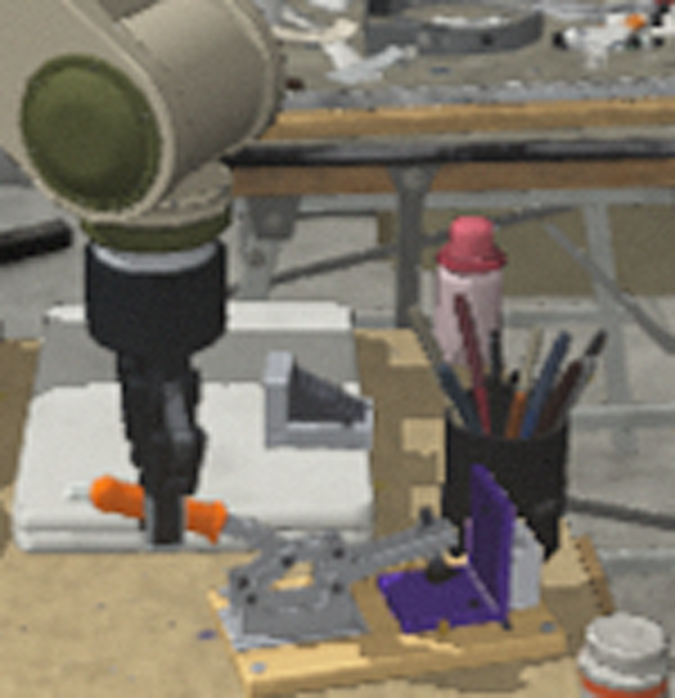

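The handle is rising and the arm is lifting off the base; forces are small, so I continue.

Run:
```python
from h import *
from bench import env,monitor,eyes
W=[(-46,118),(-42,128),(-36,137),(-29,142),(-19,146),(-8,148),(5,149),(8,149)]
for x,z in W:
    g=env.movel(gj(x,-1.2,z),velocity=.08,guard=25)
    s=monitor.sense();print(g,s['clock'],(s['position']-gj(x,-1.2,z)).round(4),s['contact_force'].round(2),round(s['finger_gap'],3))
    if g: break
shot(eyes,'side',(180,70,330,255),3.2,'pics/h_s.png')
```

```text
False 9.4417 [ 0.0001 -0.0005  0.0003] [-4.73 -0.61  3.89] 0.159
False 9.725 [-0.0004 -0.0005  0.0001] [-8.2  -2.66  5.55] 0.159
False 10.0083 [-0.0001 -0.0005  0.0002] [-6.71 -0.61  5.28] 0.157
False 10.2667 [-0.0002 -0.0005  0.0002] [-6.18 -1.96  5.82] 0.158
False 10.55 [ 0.0003 -0.0005  0.0003] [-3.43 -0.06  4.85] 0.16
False 10.8417 [ 0.0007 -0.0004  0.0004] [-2.48 -0.64  5.26] 0.16
False 11.1583 [ 0.0007 -0.0004  0.0001] [ 0.6  -2.41  1.8 ] 0.162
False 11.4083 [ 0.     -0.0004  0.0001] [-1.7  -4.25  4.02] 0.159
```

View pics/h_s.png

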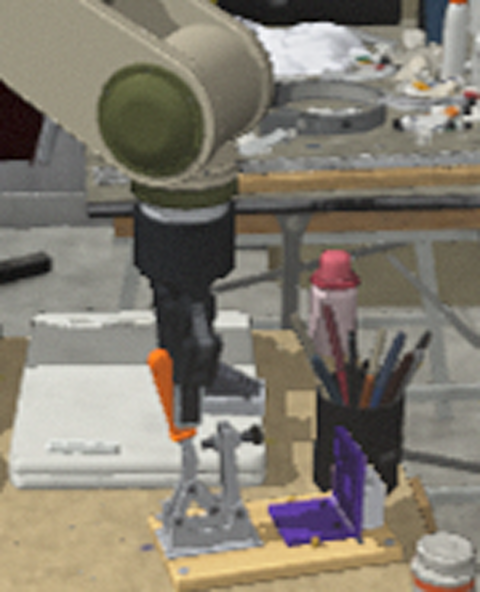

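Run:
```python
from h import *
from bench import env,monitor,eyes
for x,z in[(13,149),(18,148),(22,147)]:
    g=env.movel(gj(x,-1.2,z),velocity=.06,guard=8)
    s=monitor.sense();print(g,s['clock'],(s['position']-gj(x,-1.2,z)).round(4),s['contact_force'].round(2),round(s['finger_gap'],3))
    if g: break
shot(eyes,'side',(200,120,310,255),4.4,'pics/i_s.png')
```

```text
False 11.7083 [ 0.0001 -0.0003 -0.0002] [ 0.08 -5.14  1.19] 0.157
False 11.9583 [-0.0001 -0.0004  0.0002] [-3.92 -4.48  5.03] 0.164
False 12.2083 [-0.0012 -0.0006  0.0006] [-13.65  -6.37  12.85] 0.158
```

View pics/i_s.png

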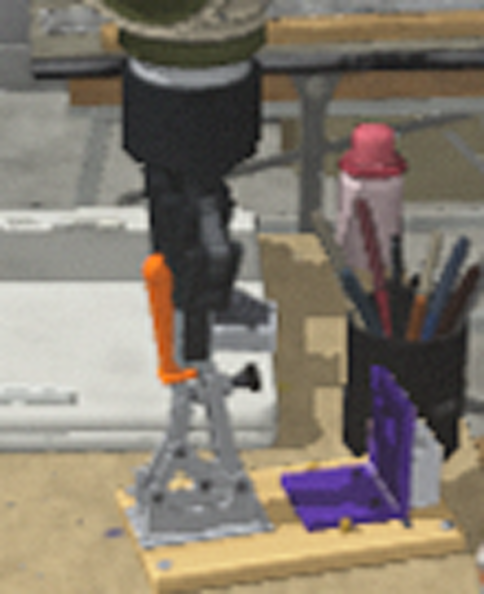

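Run:
```python
from h import *
from bench import env,monitor,eyes
env.movel(gj(20,-1.2,148),velocity=.06)
env.release()
s=monitor.sense();print(s['clock'],s['contact_force'].round(2),s['finger_gap'])
print(env.movel(gj(20,-1.2,250),velocity=.2,guard=12))
s=monitor.sense();print(s['clock'],s['position'],s['contact_force'].round(2))
shot(eyes,'side',(200,120,310,255),4.4,'pics/j_s.png')
```

```text
13.2 [ 0.77 -1.21 -0.31] 1.000058280203637
False
13.8583 [ 0.50421493 -0.12086554  0.19234231] [ 0.21 -0.23 -0.73]
```

View pics/j_s.png

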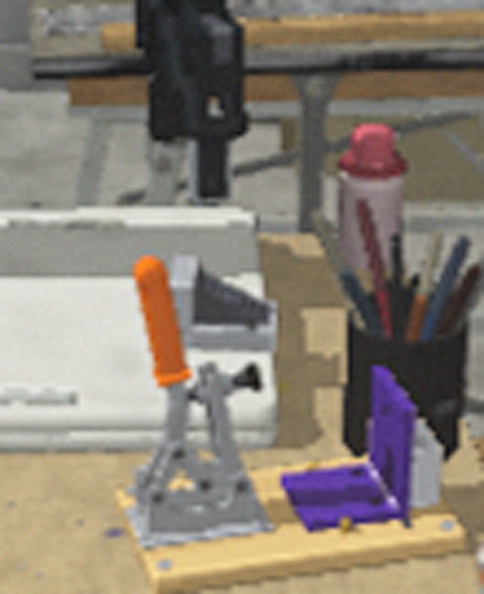

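Run:
```python
from h import *
from bench import eyes
a=cv2.imread('pics/top0.png')[115:195,240:345]
OFF['c']=(240,115,7,'t')
cv2.imwrite('pics/k.png',cv2.resize(a,None,fx=7,fy=7,interpolation=cv2.INTER_CUBIC))
L=[]
for y0,y1 in((-57,-43),(43,57)): L+=[(jig(*A),jig(*B)) for A,B in box(132,154,y0,y1,60,110)]
L+=[(jig(*A),jig(*B)) for A,B in box(101,185,-43,43,119,121)]
overlay('c','pics/k.png',L,'pics/ko.png')
OFF['d']=(260,145,7,'s')
b=cv2.imread('pics/side0.png')[145:255,260:330]
cv2.imwrite('pics/k2.png',cv2.resize(b,None,fx=5.4,fy=5.4,interpolation=cv2.INTER_CUBIC))
OFF['d']=(260,145,5.4,'s')
overlay('d','pics/k2.png',L,'pics/k2o.png')
```

```text
(no output)
```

View pics/ko.png

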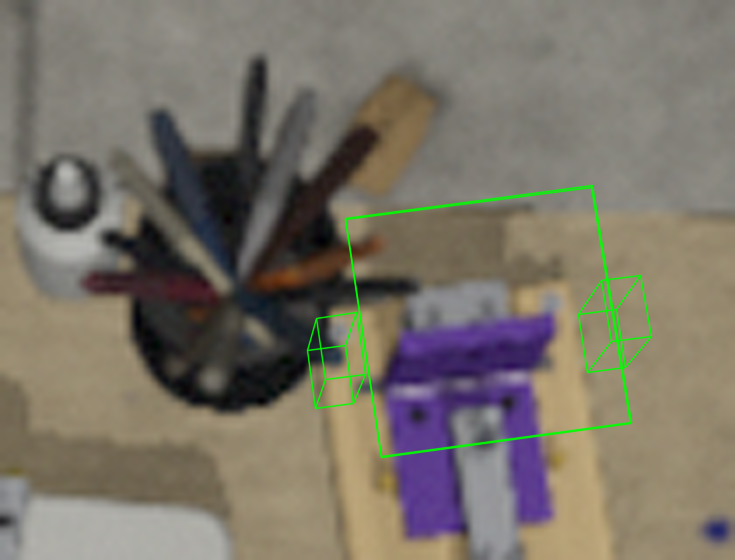

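View pics/k2o.png

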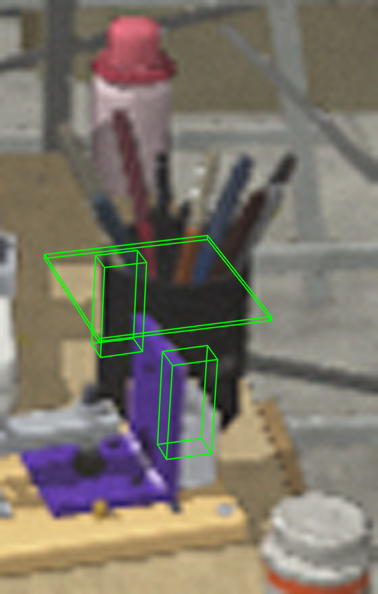

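Run:
```python
from h import *
OFF['c']=(240,115,7,'t')
def ray(tag,p):
    c,u=uncrop(tag,p);K,V=CAM[c];R=V[:3,:3];C=-R.T@V[:3,3];d=R.T@np.linalg.solve(K,[u[0],u[1],1]);return C,d/np.linalg.norm(d)
T={'beige':(118,155),'blue':(160,115),'blk':(258,62),'grey':(305,95),'brown':(375,132),'orange':(378,243),'blk2':(415,285),'red':(90,283),'blue2':(335,355),'blk3':(105,238)}
S={'gr':(463,155),'red':(512,133),'blk':(548,170),'bei':(590,172),'blu':(624,175),'brn':(640,195),'gry':(668,172),'or':(580,235),'bluL':(490,205)}
for a,p in T.items():
    o=[]
    for b,q in S.items():
        C1,d1=ray('c',p);C2,d2=ray('s',q)
        A=np.c_[d1,-d2];t=np.linalg.lstsq(A,C2-C1,rcond=None)[0];X1=C1+t[0]*d1;X2=C2+t[1]*d2
        e=np.linalg.norm(X1-X2)
        if e<.012:
            X=(X1+X2)/2;c,s=np.cos(QJ[2]),np.sin(QJ[2]);dx,dy=X[:2]-QJ[:2]
            o.append((b,round(e*1e3,1),'jig',[round(1e3*v) for v in(c*dx+s*dy,-s*dx+c*dy,X[2])]))
    print(a,o)
```

```text
beige [('bei', np.float64(5.0), 'jig', [214, 118, 126])]
blue [('blu', np.float64(2.2), 'jig', [226, 102, 130]), ('brn', np.float64(3.4), 'jig', [233, 100, 117])]
blk [('gry', np.float64(0.1), 'jig', [236, 67, 146])]
grey [('brn', np.float64(8.6), 'jig', [219, 54, 142]), ('gry', np.float64(9.0), 'jig', [225, 53, 152])]
brown [('blu', np.float64(4.1), 'jig', [199, 35, 164]), ('brn', np.float64(1.1), 'jig', [205, 32, 152])]
orange [('blk', np.float64(5.7), 'jig', [160, 40, 169]), ('or', np.float64(2.4), 'jig', [173, 34, 131])]
blk2 [('red', np.float64(6.8), 'jig', [138, 34, 195]), ('blk', np.float64(6.7), 'jig', [149, 29, 173])]
red [('red', np.float64(1.9), 'jig', [168, 133, 147])]
blue2 [('gr', np.float64(9.6), 'jig', [122, 60, 173]), ('bluL', np.float64(1.3), 'jig', [132, 56, 143])]
blk3 [('blk', np.float64(1.2), 'jig', [188, 126, 126]), ('or', np.float64(10.2), 'jig', [204, 124, 83])]
```

```bash
cat >> h.py <<'E'
def pose(q,gp,tilt,flip,z0=0):
    """gp: grasp point in mm in frame q(x,y,yaw); jaws along frame x; tool top leans to -y by tilt. -> reported TCP pose"""
    c,s=np.cos(q[2]),np.sin(q[2]); R=np.array([[c,-s,0],[s,c,0],[0,0,1]])
    x=R@np.array([0,np.sin(tilt),-np.cos(tilt)]); z=R@np.array([1.,0,0])*(-1 if flip else 1)
    o=Ro.from_matrix(np.c_[x,np.cross(z,x),z]).as_quat()
    return tf(q,np.array(gp)*1e-3,z0)[0]+D*1e-3*x,o
TI=np.deg2rad(12)
E
python3 - <<'E'
from h import *
from bench import env,kinematics
for fl in(0,1):
    for g in((144,-14,86.5),(144,-14,200),(144,-60,200)):
        q=kinematics.ik(*pose(QJ,g,TI,fl)); print(fl,g,None if q is None else np.round(q,2))
    for g in((-4,-14,71.5),(-40,-14,180)):
        q=kinematics.ik(*pose(QS,g,TI,fl,.03)); print(fl,g,None if q is None else np.round(q,2))
E
```

```text
0 (144, -14, 86.5) [-0.43  0.76  1.25  0.18  1.26 -0.66]
0 (144, -14, 200) [-0.43  0.65  1.13  0.17  1.48 -0.62]
0 (144, -60, 200) [-0.48  0.7   1.05  0.17  1.52 -0.67]
0 (-4, -14, 71.5) [-0.18  0.45  1.75  0.25  0.97 -0.22]
0 (-40, -14, 180) [-0.18  0.23  1.73  0.22  1.2  -0.16]
1 (144, -14, 86.5) [-0.43  0.76  1.25  0.18  1.26  2.48]
1 (144, -14, 200) [-0.43  0.65  1.13  0.17  1.48  2.52]
1 (144, -60, 200) [-0.48  0.7   1.05  0.17  1.52  2.47]
1 (-4, -14, 71.5) None
1 (-40, -14, 180) None
```

Run:
```python
from h import *
from bench import env,monitor,eyes
env.reach(*pose(QJ,(144,-14,190),TI,0))
print(env.movel(pose(QJ,(144,-14,150),TI,0)[0],velocity=.15,guard=5))
s=monitor.sense();print(s['clock'],s['position'],s['contact_force'].round(2))
OFF['e']=(220,90,4,'s');OFF['f']=(250,130,5,'t')
shot(eyes,'side',(220,90,350,240),4,'pics/l_s.png');shot(eyes,'top',(250,130,380,240),5,'pics/l_t.png')
L=[(jig(*A),jig(*B)) for A,B in box(140,148,-25,-3,131,150)]+[(jig(*A),jig(*B)) for A,B in box(141,149,-28,28,15,90)]
overlay('e','pics/l_s.png',L,'pics/l_s.png')
```

```text
True
15.6417 [ 0.62548772 -0.1010474   0.09023384] [-0.17 -0.25 -0.52]
```

View pics/l_s.png

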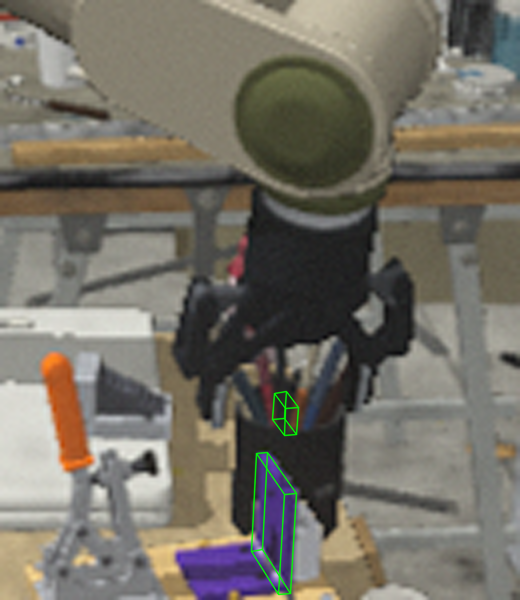

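View pics/l_t.png

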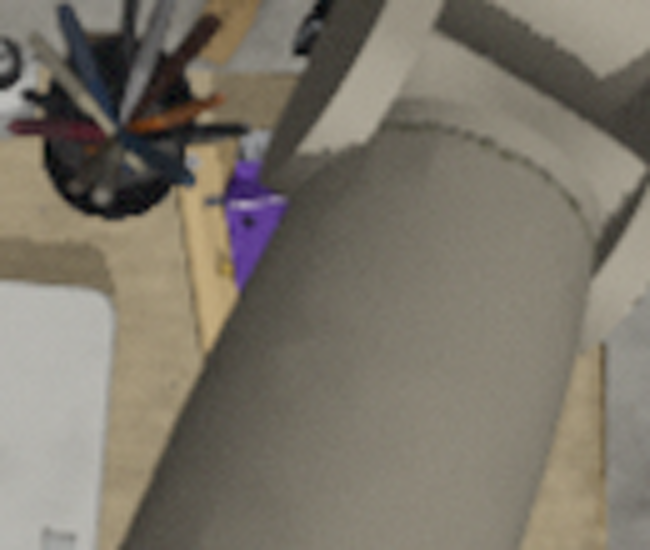

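Run:
```python
from h import *
from bench import env,monitor,eyes
p,o=pose(QJ,(144,-14,150),TI,0);s=monitor.sense();print(p,o,s['position'],s['ee_rot'],s['contact_force'])
```

```text
[ 0.62719496 -0.10164189  0.09473466] [0.01539233 0.70693923 0.13192496 0.69469116] [ 0.62608539 -0.10124923  0.09113695] [0.01609432 0.70794334 0.13218337 0.69360273] [ 0.00401819 -1.27480552  0.23144456]
```

Run:
```python
from h import *
from bench import env,monitor,eyes
p,o=pose(QJ,(144,-14,86.5),TI,0)
print(env.movel(p,velocity=.06,frame=None,guard=7))
s=monitor.sense();print(s['clock'],s['position']-p,s['contact_force'].round(2))
shot(eyes,'side',(220,120,350,260),4,'pics/m_s.png')
```

```text
False
16.8917 [ 2.60181089e-04 -8.92487093e-05  4.52067833e-04] [ 0.17 -0.34 -0.35]
```

View pics/m_s.png

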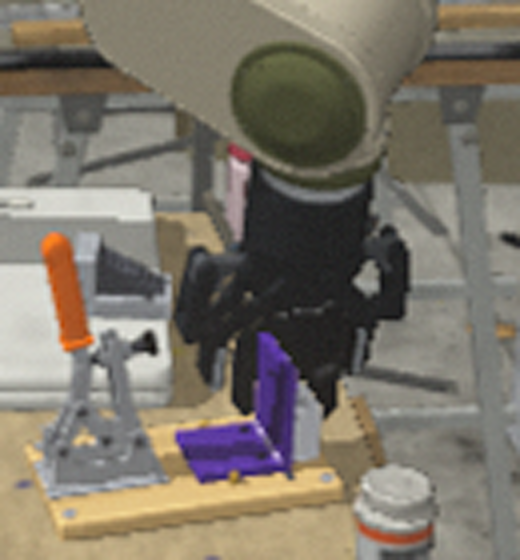

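Run:
```python
from h import *
from bench import env,monitor,eyes
env.close_gripper(40)
s=monitor.sense();print(s['clock'],s['contact_force'].round(2),s['finger_gap'],s['finger_gap']*85)
shot(eyes,'side',(220,120,350,260),4,'pics/n_s.png')
```

```text
17.6333 [-0.09 -0.87  0.  ] 0.08358787484444283 7.10496936177764
```

View pics/n_s.png

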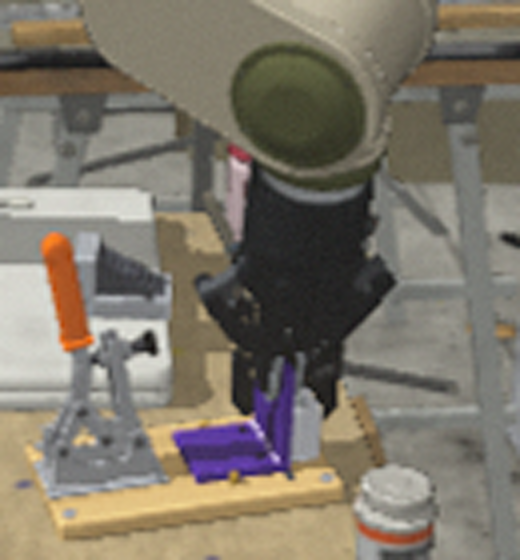

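Run:
```python
from h import *
from bench import env,monitor,eyes
for g,v in(((144,-14,140),.1),((144,-54,140),.2),((144,-54,285),.3)):
    print(env.movel(pose(QJ,g,TI,0)[0],velocity=v))
    s=monitor.sense();print(s['clock'],s['contact_force'].round(2),s['finger_gap'])
    if g[2]==140 and g[1]==-54: shot(eyes,'side',(220,90,350,240),4,'pics/o1_s.png')
```

```text
False
18.3667 [-0.03  0.83 -1.6 ] 0.08429393787674969
False
18.7167 [-0.4   0.57 -0.68] 0.08742960694592322
False
19.4 [-0.77 -0.1  -1.89] 0.08214119071717643
```

View pics/o1_s.png

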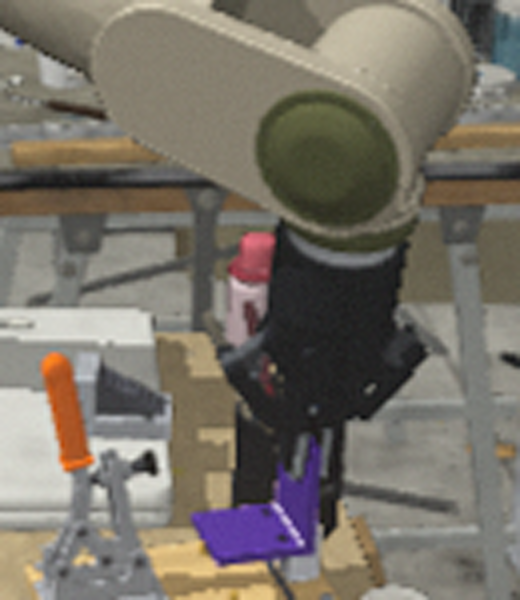

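Run:
```python
from h import *
from bench import env,monitor,eyes
env.reach(*pose(QS,(-34,-14,255),TI,0,.03))
env.movel(pose(QS,(-34,-14,92),TI,0,.03)[0],velocity=.2)
s=monitor.sense();print(s['clock'],s['contact_force'].round(2),s['finger_gap'])
f=shot(eyes,'side',(190,110,290,220),5.4,'pics/p_s.png');shot(eyes,'top',(170,160,290,270),6,'pics/p_t.png')
```

```text
21.45 [-0.09  0.73 -0.51] 0.08558438466937711
```

View pics/p_s.png

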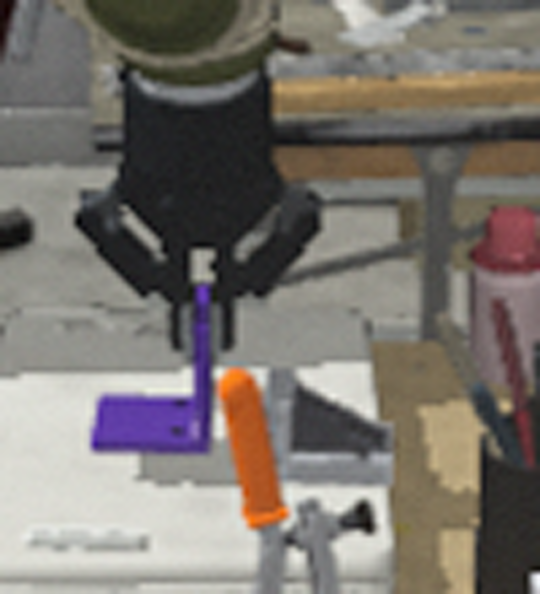

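View pics/p_t.png

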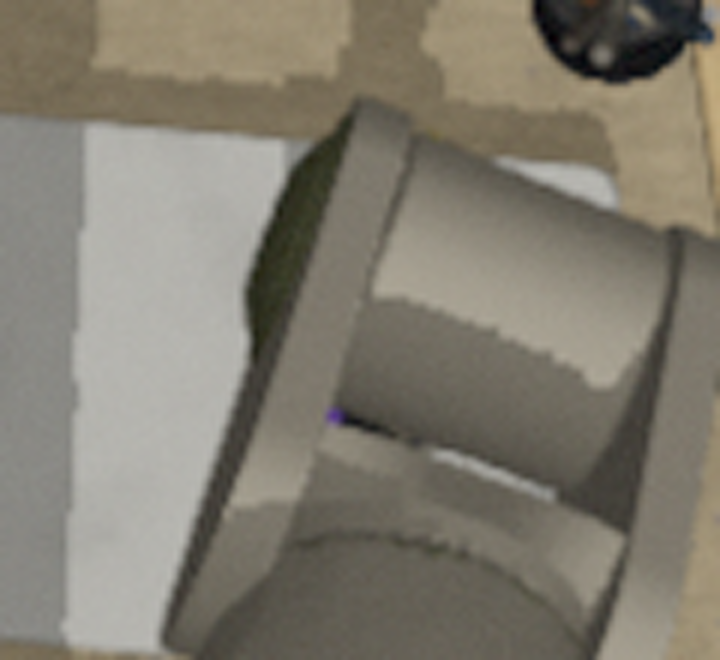

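Run:
```python
from h import *
OFF['g']=(190,110,5.4,'s')
L=[]
for b in [box(-38,-30,-28,28,20.5,95.5),box(-94,-30,-28,28,20.5,28.5),box(0,9,-23,23,0,48),box(0,70,-23,23,0,8)]:
    L+=[(tf(QS,np.array(A)*1e-3,.03)[0],tf(QS,np.array(B)*1e-3,.03)[0]) for A,B in b]
overlay('g','pics/p_s.png',L,'pics/p_so.png')
```

```text
(no output)
```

View pics/p_so.png

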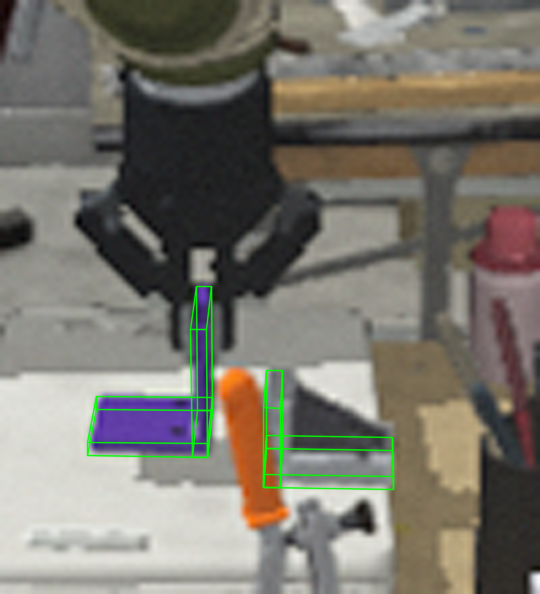

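Run:
```python
from h import *
from bench import env,monitor,eyes
env.movel(pose(QS,(-26,-14,77),TI,0,.03)[0],velocity=.1)
env.hold(.3)
print(env.movel(pose(QS,(-26,-14,65),TI,0,.03)[0],velocity=.02,guard=2.5))
s=monitor.sense();p0=s['position'];print(s['clock'],s['contact_force'].round(2),s['finger_gap'])
print('grasp z eff',(p0[2]+D*1e-3*np.cos(TI)-.03))
shot(eyes,'side',(190,110,290,220),5.4,'pics/q_s.png')
```

```text
True
22.5583 [ 1.42 -0.2   2.9 ] 0.08240696341969156
grasp z eff 0.07157830274601579
```

View pics/q_s.png

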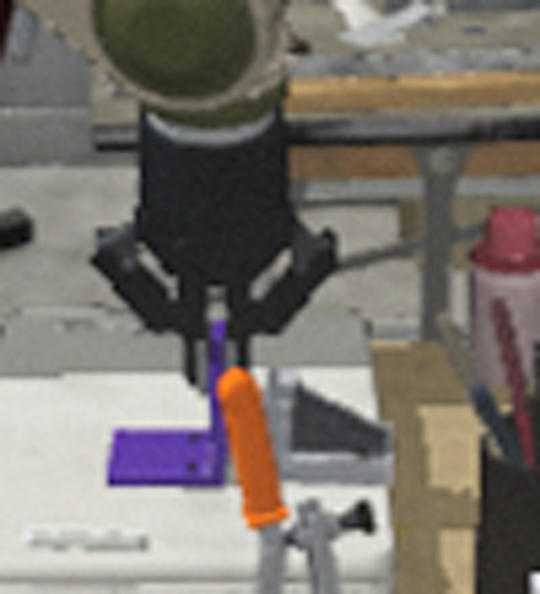

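Run:
```python
from h import *
from bench import env,monitor,eyes
env.movel(pose(QS,(-26,-14,73),TI,0,.03)[0],velocity=.05)
env.movel(pose(QS,(-9,-14,73),TI,0,.03)[0],velocity=.05)
env.hold(.3)
s=monitor.sense();print(s['clock'],s['contact_force'].round(2))
print(env.movel(pose(QS,(3,-14,73),TI,0,.03)[0],velocity=.015,guard=2))
s=monitor.sense();p=s['position'];print(s['clock'],s['contact_force'].round(2))
e=p-pose(QS,(-4,-14,73),TI,0,.03)[0];c,sn=np.cos(QS[2]),np.sin(QS[2]);print('dx past nominal',c*e[0]+sn*e[1],-sn*e[0]+c*e[1],e[2])
shot(eyes,'side',(190,110,290,220),5.4,'pics/r_s.png')
```

```text
23.65 [ 0.36  0.19 -1.25]
True
24.0667 [-0.69  0.42 -1.58]
dx past nominal -0.0017921877451762011 4.960920016795528e-07 -0.0004755913952491503
```

View pics/r_s.png

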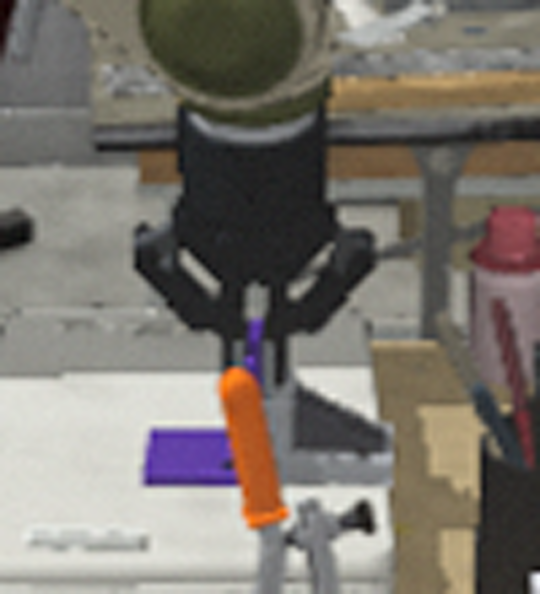

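Run:
```python
from h import *
from bench import env,monitor,eyes
c,sn=np.cos(QS[2]),np.sin(QS[2])
p0=monitor.sense()['position']
for i in range(1,9):
    g=env.movel(p0+np.array([c,sn,0])*i*.001,velocity=.01,guard=4)
    f=[];
    for _ in range(3):
        env.hold(.03); f.append(monitor.sense()['contact_force'])
    f=np.mean(f,0);print(i,g,f.round(2),(monitor.sense()['position']-p0).round(4))
    if g or f[0]<-2.5: break
print(monitor.sense()['clock'])
shot(eyes,'side',(190,110,290,220),5.4,'pics/s_s.png')
```

```text
1 True [ 0.65 -0.56  0.52] [ 0.0001  0.     -0.0007]
24.425
```

View pics/s_s.png

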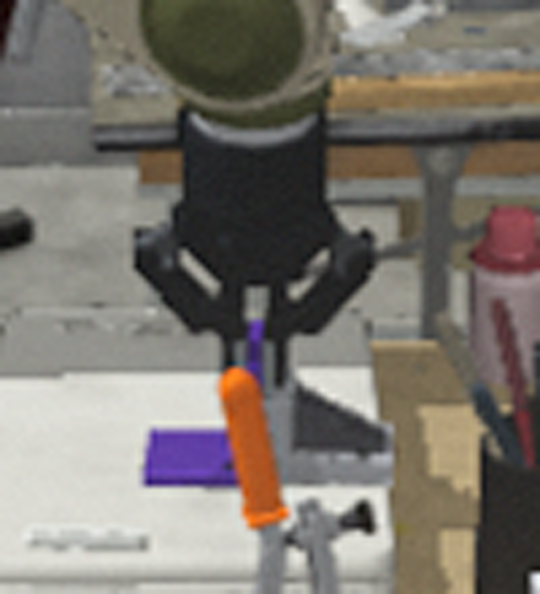

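Run:
```python
from h import *
from bench import env,monitor,eyes
c,sn=np.cos(QS[2]),np.sin(QS[2])
for x in(-5.8,-5,-4,-3,-2,-1,0):
    p=pose(QS,(x,-14,73),TI,0,.03)[0]
    env.movel(p,velocity=.02)
    f=[]
    for _ in range(4):
        env.hold(.04); s=monitor.sense(); f.append(s['contact_force'])
    f=np.mean(f,0);print(x,f.round(2),(s['position']-p).round(4))
    if f[0]<-2.5: break
print(s['clock'])
```

```text
-5.8 [-0.19 -0.05 -1.3 ] [-0.0001  0.     -0.0001]
-5 [-4.09  0.22  0.95] [-0.0005  0.0001 -0.0001]
25.3083
```

Run:
```python
from h import *
from bench import env,monitor,eyes
def F(n=5):
    f=[]
    for _ in range(n):
        env.hold(.04); f.append(monitor.sense()['contact_force'])
    return np.mean(f,0).round(2)
env.movel(pose(QS,(-4.5,-14,73),TI,0,.03)[0],velocity=.02); print(F())
for z in(72.3,71.8,71.4,71.0):
    env.movel(pose(QS,(-4.5,-14,z),TI,0,.03)[0],velocity=.015); f=F(); print(z,f)
    if f[2]>2: break
print(monitor.sense()['clock'])
shot(eyes,'side',(190,110,290,220),5.4,'pics/u_s.png')
```

```text
[-7.05 -0.25  2.74]
72.3 [-6.71  0.06  2.49]
26.225
```

View pics/u_s.png

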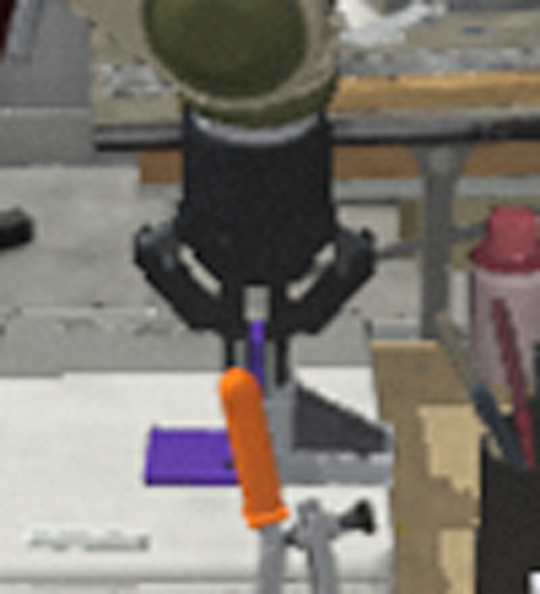

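Run:
```python
from h import *
from bench import env,monitor,eyes
def F(n=5):
    f=[]
    for _ in range(n):
        env.hold(.04); f.append(monitor.sense()['contact_force'])
    return np.mean(f,0).round(2)
env.movel(pose(QS,(-5.3,-14,72.3),TI,0,.03)[0],velocity=.02); f0=F(); print(f0)
for z in(71.9,71.6,71.3,71.0,70.7):
    env.movel(pose(QS,(-5.3,-14,z),TI,0,.03)[0],velocity=.015); f=F(); print(z,f)
    if f[2]-f0[2]>2: break
print(monitor.sense()['clock'])
```

```text
[-3.35  0.72 -1.2 ]
71.9 [-4.8   0.83  1.3 ]
27.1917
```

Run:
```python
from h import *
from bench import env,monitor,eyes
env.release()
s=monitor.sense();print(s['clock'],s['contact_force'].round(2))
print(env.movel(pose(QS,(-5.3,-22,180),TI,0,.03)[0],velocity=.15,guard=8))
env.reach(*pose(QS,(-150,-150,260),TI,0,.03))
s=monitor.sense();print(s['clock'],s['contact_force'].round(2))
shot(eyes,'side',(200,140,270,220),7,'pics/v_s.png');f=shot(eyes,'top',(200,165,270,235),8,'pics/v_t.png')
cv2.imwrite('pics/vfull_t.png',f['frame'][:,:,::-1])
```

```text
27.925 [ 0.41 -0.27  0.42]
False
29.65 [ 0.27 -0.59 -0.47]
```

View pics/v_s.png

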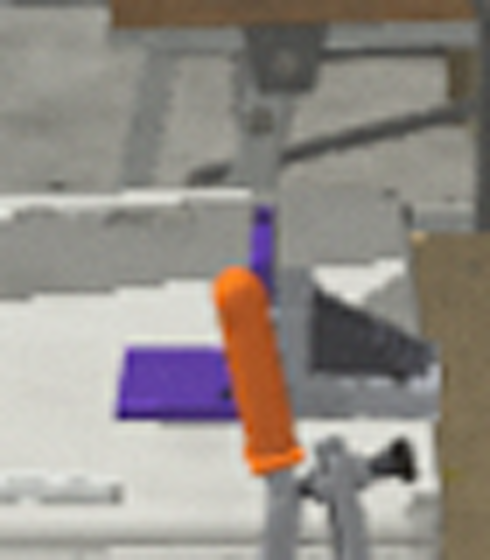

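View pics/v_t.png

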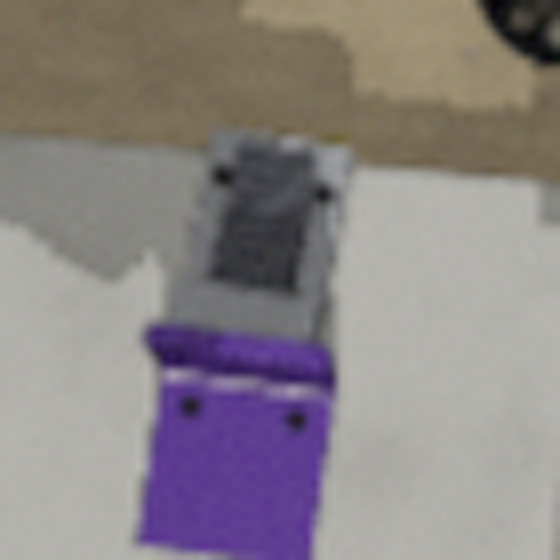

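```bash
cat > chk.py <<'E'
from h import *
OFF['w']=(200,165,8,'t');OFF['x']=(200,140,7,'s')
m=1e-3
bo=[('w',(139,543),(-64,28,4)),('w',(312,562),(-64,-28,4)),('w',(152,350),(-8,28,75)),('w',(332,388),(-8,-28,75)),('w',(150,327),(0,28,75)),('w',(336,350),(0,-28,75)),('x',(117,418),(-64,-28,0)),('x',(128,347),(-64,28,8)),('x',(272,208),(0,28,75)),('x',(255,208),(-8,28,75))]
bo=[(a,b,np.array(c)*m) for a,b,c in bo]
so=[('w',(213,132),(70,23,8)),('w',(355,150),(70,-23,8)),('x',(438,417),(70,-23,0))]
so=[(a,b,np.array(c)*m) for a,b,c in so]
qb,r=fit(bo,QS,.03);print(qb.round(4),r.round(1).tolist())
qs,r=fit(so,QS,.03);print(qs.round(4),r.round(1).tolist())
for q in(QS,qs):
    e=qb-q;c,s=np.cos(q[2]),np.sin(q[2]);print('bracket in square mm',1e3*(c*e[0]+s*e[1]),1e3*(-s*e[0]+c*e[1]),e[2])
L=[]
for q,bs in((qb,[box(-8,0,-28,28,0,75),box(-64,0,-28,28,0,8)]),(QS,[box(0,9,-23,23,0,48),box(0,70,-23,23,0,8)])):
    for b in bs: L+=[(tf(q,np.array(A)*m,.03)[0],tf(q,np.array(B)*m,.03)[0]) for A,B in b]
overlay('w','pics/v_t.png',L,'pics/w1.png');overlay('x','pics/v_s.png',L,'pics/w2.png')
E
python3 chk.py
```

```text
[ 0.5108  0.0864 -0.1316] [[-0.2, 0.1], [-0.1, 1.3], [-0.6, -0.6], [-0.0, -1.6], [0.2, -1.0], [0.1, -0.1], [-0.9, 1.3], [-0.8, 0.3], [0.0, 0.3], [-0.3, 0.3]]
[ 0.5121  0.0882 -0.0981] [[-0.1, -0.0], [-0.2, -0.0], [0.0, 1.2]]
bracket in square mm -1.8951286034418855 -3.8785733466669923 -0.0266092369779765
bracket in square mm -1.1450156589916467 -1.8307764910191484 -0.03355147366657596
```

```bash
sleep 4; python3 -c "
import cv2,numpy as np
a=cv2.imread('pics/w1.png');b=cv2.imread('pics/w2.png')
a=cv2.resize(a,(400,400));b=cv2.resize(b,(350,400));cv2.imwrite('pics/w.png',np.hstack([a,b]))"
```

```text
(no output)
```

View pics/w1.png

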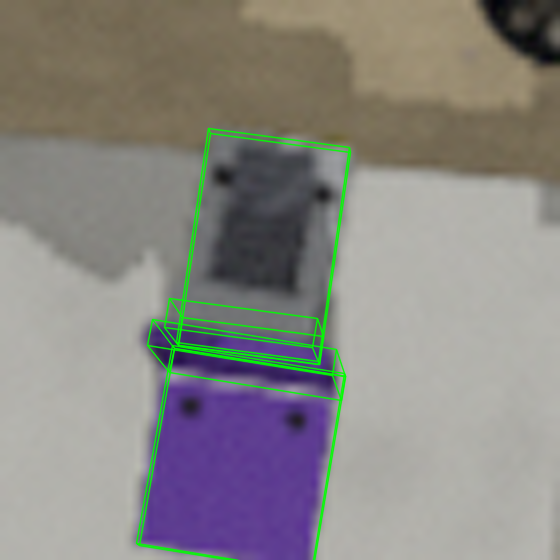

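View pics/w2.png

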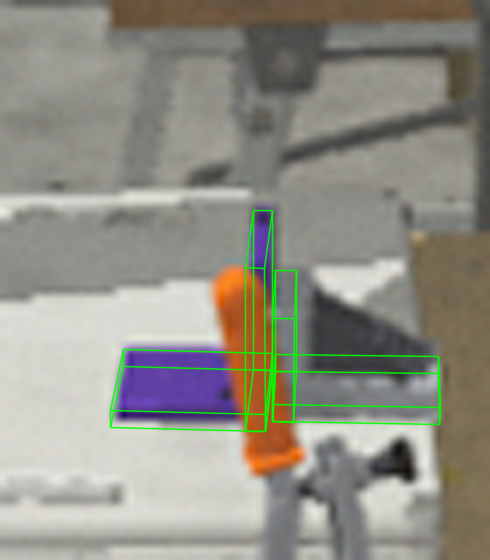

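Run:
```python
from h import *
im=cv2.imread('pics/vfull_t.png').astype(float)
B,G,R=im[...,0],im[...,1],im[...,2]
sat=np.clip((B-G),0,None)[165:245,205:250]  # purple soft mask
w=np.clip(sat/70,0,1)
# bottom boundary: per column sub-pixel extent sum
lo=[];hi=[]
for c in range(16,36):
    col=w[:,c]; pk=np.where(col>.5)[0]
    if len(pk)==0: continue
    def cross(i,j):
        a,b=col[i],col[j]; return i+(a-.5)/(a-b)*(j-i)
    hi.append((c+205,165+cross(pk[-1],pk[-1]+1))); lo.append((c+205,165+cross(pk[0],pk[0]-1)))
lo,hi=np.array(lo),np.array(hi)
print(hi.round(1).tolist())
def ang(line,z):
    P=[]
    K,V=CAM['t'];Rm=V[:3,:3];C=-Rm.T@V[:3,3]
    for u in line:
        d=Rm.T@np.linalg.solve(K,[u[0],u[1],1]);P.append((C+d*(z-C[2])/d[2])[:2])
    P=np.array(P);v=cv2.fitLine(P.astype(np.float32),cv2.DIST_HUBER,0,.001,.001).ravel();return np.arctan(-v[0]/v[1]),P.mean(0)
print('base front edge yaw',ang(hi[:-3],.034),'leg top edge yaw',ang(lo[:-2],.105))
g=cv2.imread('pics/vfull_t.png',0).astype(float)
print('square rear',ang(np.array([(213/8+199.5-.06,132/8+164.5),(355/8+199.5,150/8+164.5)]),.038), 'orig front top',ang(np.array([(221,206.3),(238.5,208.4)]),.078),'orig back-top',ang(np.array([(221.5,199.5),(238.7,201.3)]),.078))
```

```text
[[221.0, 233.2], [222.0, 233.4], [223.0, 233.6], [224.0, 233.6], [225.0, 233.6], [226.0, 233.7], [227.0, 233.8], [228.0, 234.1], [229.0, 234.4], [230.0, 234.5], [231.0, 234.6], [232.0, 234.6], [233.0, 234.7], [234.0, 234.7], [235.0, 234.8], [236.0, 235.1], [237.0, 235.5], [238.0, 234.9], [239.0, 228.8], [240.0, 221.9]]
base front edge yaw (np.float32(-0.09446617), array([0.44772604, 0.09125564])) leg top edge yaw (np.float32(-0.079079345), array([0.51101826, 0.08783618]))
square rear (np.float32(-0.096703604), array([0.58192382, 0.08112539])) orig front top (np.float32(-0.0894918), array([0.51138389, 0.08905088])) orig back-top (np.float32(-0.07447), array([0.52863092, 0.08889656]))
```

Run:
```python
from bench import job,monitor
print(monitor.sense()['clock']); print(job.hand_in())
```

```text
29.75
the job is handed in; nothing more can be done
None
```

I opened the clamp, lifted the bracket out of the jig, and stood it on the light box against the angle plate. I handed the job in at 29.75 s; no verdict was reported.

**What I did**
- **Clamp:** I swung the handle up and over until the force rose at the stop, then released it. In the later pictures the arm stands past vertical and stays there.
- **Lift:** I gripped the upright leg across its 8 mm, off-centre and with the tool tilted 12 degrees, because the pen cup and its pens stood too close for a grip across the 56 mm. The bracket rose about 53 mm straight up before any sideways move.
- **Placing:** I set it down with a force guard and eased it against the plate. The push on the plate peaked at about 7 N.

**Last checks**
- **Flush:** in the final pictures the bracket stands upright. I measured a gap of 0–2 mm to the plate.
- **Centred:** it is 2–4 mm off centre.
- **Parallel:** the bracket's edges measure -0.08 to -0.09 rad and the plate's -0.07 to -0.10 rad. A rougher corner fit gave -0.13 rad for the bracket, but its overlay visibly missed the base edge, so I trusted the edge lines.
- **Plate:** its measured position shifted only 1–2 mm from the start, which is within measuring error.
- **Bottles and can:** I saw no contact with them, but did not measure them again at the end.

**Disagreements with the description**
- **Reported TCP:** it lay about 38 mm beyond the true fingertips. I saw this in the side camera and confirmed it by touching the handle top, then corrected every move for it.
- **Force guards:** some tripped on noise or motion rather than contact, so I confirmed the final contact with averaged force readings.

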